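# Make up a microscopy kit and a sampling kit from the bench stock

### The job

In the tray with three compartments make up the microscopy kit: the slide box in the middle compartment, and the small oil bottle and the microscope objective in the two end compartments, one in each, either way round. In the tray with two compartments make up the sampling kit: the covered dish in the wide compartment and the lidded white jar in the narrow one. Set everything down without dropping it, upright and flat on the tray floor, and leave the tall bottle, the beaker and the pipette where they are.

Things in the scene. Friction and masses are not known exactly. Their poses are not given: they have to be found in the camera images.
- tray_three: Kit tray, black walls and ribs over a grey floor, with three equal compartments in a row, 244 x 100 mm, fixed to the bench. Floor 3 mm thick; outer walls and the two dividing ribs are 4 mm thick and rise to 9 mm above the bench (6 mm above the tray's floor). Origin: centre of the underside; x along the row, y across, z up. Compartments are 76 mm (x) by 92 mm (y) inside, centred at x = -80, 0 and +80 mm, y = 0.
- tray_two: Kit tray, black walls and ribs over a grey floor, with two unequal compartments, 172 x 100 mm, fixed to the bench. Floor 3 mm thick; outer walls and the one dividing rib are 4 mm thick and rise to 9 mm above the bench (6 mm above the tray's floor). Origin: centre of the underside; x along the row, y across, z up. Wide compartment 92 x 92 mm inside, centred at x = -36 mm; narrow compartment 68 x 92 mm inside, centred at x = +48 mm; both at y = 0.
- oil_bottle: The small bottle (immersion oil): amber glass with black cap, upright. Body 31 mm across up to 36 mm height, cap 20 mm across, 58 mm tall over all; about 50 g. Origin: centre of its underside; z up.
- objective: Microscope objective: stepped steel cylinder standing on its wide end. 29 mm across up to 28 mm height, then 23 mm across up to 40 mm, then a cone to 48 mm; about 90 g. Origin: centre of its underside; z up.
- slide_box: Grey plastic slide box with a black seam and a paper label on top, closed, lying flat: 36 mm (its x) by 70 mm (its y) by 34 mm high; about 80 g. Origin: centre of its underside; z up. In the stock its long side runs across the robot's forward direction, within about 25 degrees.
- jar: White porcelain jar with a knobbed lid that is fixed to it: body 46 mm across up to 36 mm height, lid 42 mm across up to 40 mm, knob 16 mm across up to 52 mm; about 110 g. Origin: centre of its underside; z up.
- dish: Round covered glass dish, flat and greenish with a pale top, its cover fixed to it: 58 mm across from 13 to 24 mm height, 55 mm across below, 25 mm tall over all; about 90 g. Origin: centre of its underside; z up.
- tall_bottle: The tall bottle: amber glass with black cap, 38 mm across, 88 mm tall, standing among the stock; it belongs to neither kit and stays where it is. Origin: centre of its underside; z up.
- beaker: Bystander: empty clear glass beaker, 68 mm across, 70 mm tall, standing beyond the stock. Origin: centre of its underside; z up.
- pipette: Bystander: white and grey pipette lying beyond the stock, roughly across the robot's forward direction; about 230 mm long, 24 mm wide, 22 mm high. Origin: on the bench near its middle; its length runs along its y.
Mind the look-alikes: they are no part of the job. Several things have the shape of the dish; the one meant has the colours described above.

How it is judged:
By the outcome, as a careful person would: the job done as asked, in the order asked, and still so for the second after the job is handed in, with the robot touching nothing.
It also fails if it takes over 128 s, if anything falls off the work surface, if the arm or the gripper's body presses on something with over 40 N, if the wrist force passes 120 N, or if a joint passes its speed limit or range.

### The arm

A 6-joint arm with a two-finger parallel gripper is mounted at the origin on the work surface. World frame = base frame: x ahead of the robot, y to its left, z up, the work surface at z = 0. Lengths are in m, angles in rad, forces in N, time in s.
With the tool pointing down it reaches from about 0.275 to 0.825 m from the base axis. Payload 4.9 kg.
Tool frame: the origin (TCP) lies midway between the tips of the shut fingers; the grasp point (between the pads) lies 19 mm behind it (bot.grip_depth is the distance from the TCP to the grasp point, in m); z points along the fingers, y is the line along which they close (so a half turn about z gives the same grasp; the last joint's range is limited). The gripper opens to 85 mm and grips with 20 to 120 N. Pads are 22 mm wide; open, the fingers measure 114 mm over their backs; the gripper's body (76 mm by 85 mm) begins 54 mm behind the grasp point. The pads swing forward as they close: fully open they stand 13 mm farther back than shut.
Start: joints at [1.052, 0.326, -0.193, 1.052, 0, 1.437], TCP at [0.206, 0.51, 0.231] pointing down, gripper open.
Joint ranges: [-2.65, 2.65], [-0.97, 1.79], [-1.3, 1.35], [-1.93, 2.1], [-1.47, 1.37], [-3.14, 3.14]. Speed limits (rad/s): [2.57, 2.57, 3.14, 3.14, 3.14, 3.14].

### API

Orientations are given as a unit quaternion [w, x, y, z].
In Python, from cell import bot gives the robot as it stands. Calls block until the motion is done:
- bot.move_pose(position, orientation): joint-space move of the TCP to a pose.
- bot.move_linear(position, speed=0.15, rotation=None, until_force=None): straight line of the TCP; rotation=None keeps the orientation; speed is the mean speed in m/s. With until_force (N) it stops when the force on the tool has changed by that much, and returns True; else False.
- bot.goto_joints(angles): joint-space move.
- bot.set_gripper(opening, grasp_force=None): opening from 0.0 (shut) to 1.0 (fully open); grasp_force is the grip in N (None keeps the last); returns when the fingers have stopped.
- bot.wait(seconds).
- bot.solve_ik(position, orientation): joint angles nearest the present ones, or None.
- bot.camera(name): name is "scene" or "side" or "wrist"; returns the picture (480x640x3 uint8, red, green, blue); there is no depth.
- bot.calibration(name): a dict with "mtx" (3x3 intrinsics, pixels), "extrinsics" (4x4, takes a point from world to camera coordinates); the wrist camera has in their place "hand_eye" (4x4, takes a point from camera to tool coordinates, whose origin is the TCP and whose axes are the flange's). Camera axes: x right, y down, z forward; pixel columns grow to the right and rows downward; lengths in m; the calibration is good to about 2 mm. A picture is of the moment at which its call begins: read the wrist's pose just before it. calibration takes no time and is no camera call.
A pose or a line that the arm cannot do raises bot.PlanningError and nothing moves.
- bot.close_job(): hands the job in; it is judged then, once.
Trained networks look in the newest picture that a camera, given by its name, has taken for a name from the list of things; names that differ only in an ending like _2 or _b are one class to them, and where a whole thing is asked for, a point or a joint stands for the part that bears it (a point fixed in the world has none). Each returns a list of dicts, best first, with "confidence" (0 to 1); they miss things now and then, are a little off and sometimes report something else, mostly with a low value. They report only what shows in the picture. A call takes as long as a camera call. They do not tell look-alikes from the thing itself.
- bot.search_frame(camera, thing): "bbox" ([left, top, width, height] in pixels, round what is visible of it).
Readings, each from a call of its own:
- bot.read_clock(): time.
- bot.read_joint_positions(): joint angles.
- bot.read_joint_vel(): joint speeds.
- bot.read_joint_efforts(): joint torques, N m.
- bot.read_position(): TCP position.
- bot.read_tool_rot(): TCP orientation.
- bot.read_ft_force(): force on the tool from outside, world axes, zero at the start.
- bot.read_moment(): the same for the moment, N m.
- bot.read_gripper_width(): opening from 0.0 (shut) to 1.0 (fully open).
- bot.read_finger_force(): force on a finger pad.
Only numpy, scipy, OpenCV 4.12 (cv2) and the standard library are available. Lean on these libraries where they do the work, as an engineer would, in place of code of your own. Each camera call takes 0.05 s, during which the arm holds its last target. There are 200 camera calls.

## Working session

There is one attempt and no reset: what is moved stays moved. The work goes in short steps, each a Python script; the robot and the scene stay as the last script left them, time stands still between calls to the robot, and variables do not carry over. Pictures are saved under pics/ and viewed, at most 14 in all, crops included, and the job is handed in when it is done.

```bash
ls; mkdir -p pics; python3 - <<'E'
from cell import bot
import cv2
for n in ("scene","side","wrist"):
    im=bot.camera(n); cv2.imwrite(f"pics/{n}0.png",im[:,:,::-1])
    c=bot.calibration(n); print(n,{k:v.round(3).tolist() if hasattr(v,'round') else v for k,v in c.items()})
for t in "tray_three tray_two oil_bottle objective slide_box jar dish tall_bottle beaker pipette".split():
    print(t,[([int(v) for v in d['bbox']],round(d['confidence'],2)) for d in bot.search_frame("scene",t)][:4])
print(bot.read_clock(),bot.read_position(),bot.read_tool_rot())
E
```

```text
pics
scene {'mtx': [[487.103, 0.0, 319.409], [0.0, 487.103, 240.214], [0.0, 0.0, 1.0]], 'extrinsics': [[-0.707, 0.707, -0.012, 0.393], [0.557, 0.547, -0.625, -0.279], [-0.436, -0.449, -0.78, 1.183], [0.0, 0.0, 0.0, 1.0]]}
side {'mtx': [[494.995, 0.0, 320.837], [0.0, 494.995, 250.456], [0.0, 0.0, 1.0]], 'extrinsics': [[0.941, -0.337, -0.023, -0.52], [-0.199, -0.499, -0.844, 0.153], [0.273, 0.799, -0.536, 0.672], [0.0, 0.0, 0.0, 1.0]]}
wrist {'mtx': [[416.789, 0.0, 317.166], [0.0, 416.789, 234.816], [0.0, 0.0, 1.0]], 'hand_eye': [[-0.001, -0.958, -0.287, 0.073], [1.0, -0.001, -0.001, -0.001], [0.0, -0.287, 0.958, -0.142], [0.0, 0.0, 0.0, 1.0]]}
tray_three [([186, 130, 114, 74], 0.59)]
tray_two [([418, 285, 102, 104], 0.96)]
oil_bottle [([285, 204, 17, 29], 0.64)]
objective [([387, 226, 18, 20], 0.78)]
slide_box [([297, 285, 47, 42], 0.87), ([284, 204, 18, 22], 0.63)]
jar [([244, 233, 27, 33], 0.85)]
dish [([319, 184, 26, 27], 0.93), ([343, 159, 26, 27], 0.62), ([406, 193, 27, 31], 0.56)]
tall_bottle [([344, 245, 22, 42], 0.85)]
beaker [([262, 327, 43, 57], 0.74)]
pipette [([161, 248, 77, 81], 0.55)]
0.65 [0.2064629  0.50979671 0.23130701] [1.82369819e-05 1.91221397e-01 9.81546931e-01 1.25705881e-05]
```

View pics/scene0.png

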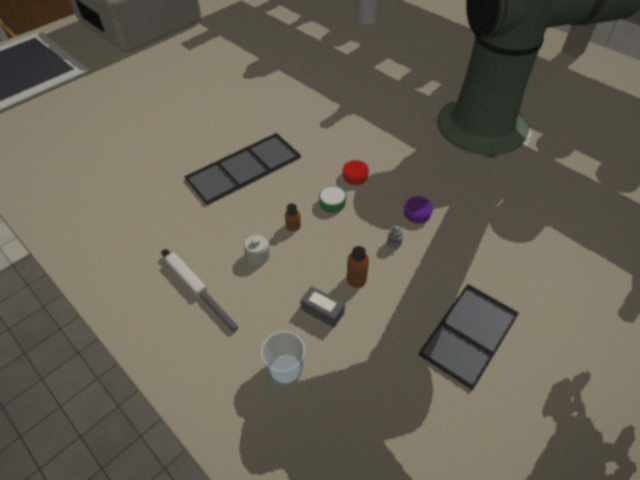

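View pics/side0.png

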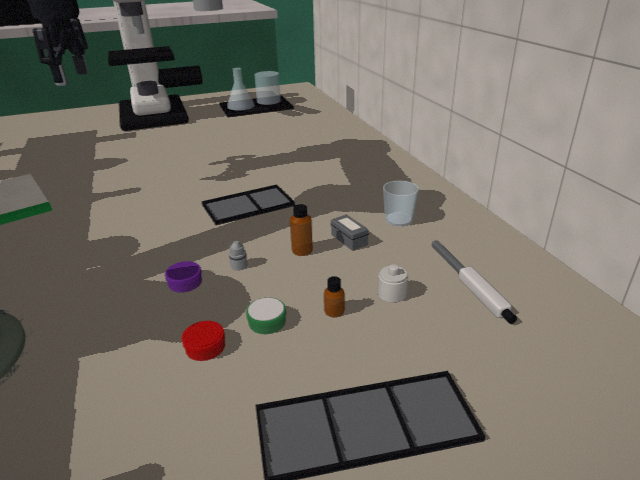

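The scene picture shows three dish shapes: green with a pale top (332,198), red (356,172) and purple (418,209). By the description, the green and white one is the dish. The oil bottle is at (292,217) and the tall bottle, its look-alike, at (357,268). The other items are the jar (257,250), objective (395,236), slide box (323,306), three-compartment tray at upper left and two-compartment tray at lower right. The side view agrees, with the green dish at (267,315). Next I'll turn these into positions.

```bash
cat > h.py <<'E'
from cell import bot
import numpy as np, cv2
from scipy.spatial.transform import Rotation as R
def on_plane(cam,px,z,pose=None):
    c=bot.calibration(cam); M=np.asarray(c['mtx'])
    if pose is None: T=np.linalg.inv(np.asarray(c['extrinsics']))
    else: T=pose@np.asarray(c['hand_eye'])
    d=T[:3,:3]@np.linalg.inv(M)@np.array([px[0],px[1],1.]); o=T[:3,3]
    return o+d*(z-o[2])/d[2]
def pose():
    q=np.array(bot.read_tool_rot()); T=np.eye(4)
    T[:3,:3]=R.from_quat(q[[1,2,3,0]]).as_matrix(); T[:3,3]=bot.read_position(); return T
def down(yaw):
    """tool down, closing line (tool y) at world angle yaw (mod pi)"""
    y=np.array([np.cos(yaw),np.sin(yaw),0]); z=np.array([0,0,-1.]); x=np.cross(y,z)
    q=R.from_matrix(np.c_[x,y,z]).as_quat(); return q[[3,0,1,2]]
E
python3 - <<'E'
from h import *
P={"t3":(.009,[(186,178),(277,135),(300,157),(208,201)],[(257,407),(450,375),(479,430),(268,478)]),
"t2":(.009,[(468,287),(518,317),(472,385),(421,350)],[(203,203),(282,187),(294,204),(216,220)]),
"t2rib":(.009,[(445,325),(492,353)],[(249,195),(260,211)]),
"dish":(.025,[(333,193)],[(267,308)]),"red":(.025,[(356,168)],[(204,333)]),"purple":(.025,[(419,204)],[(184,271)]),
"oil":(.058,[(292,208)],[(334,283)]),"tall":(.088,[(358,252)],[(301,210)]),"jar":(.052,[(257,238)],[(393,269)]),
"obj":(.048,[(397,227)],[(237,244)]),"box":(.034,[(309,291),(344,306),(331,318),(301,305)],[(332,222),(352,217),(368,236),(349,240)]),
"beaker":(.07,[(283,348)],[(400,190)]),"pip":(.02,[(167,254),(235,327)],[(436,244),(511,318)])}
for k,(z,a,b) in P.items():
    for cam,l in(("scene",a),("side",b)): print(k,cam,[on_plane(cam,p,z)[:2].round(3).tolist() for p in l])
E
```

```text
t3 scene [[0.615, -0.354], [0.378, -0.32], [0.393, -0.225], [0.623, -0.264]]
t3 side [[0.389, -0.236], [0.627, -0.273], [0.613, -0.355], [0.378, -0.329]]
t2 scene [[0.422, 0.247], [0.413, 0.343], [0.572, 0.356], [0.58, 0.262]]
t2 side [[0.407, 0.328], [0.583, 0.341], [0.584, 0.251], [0.421, 0.244]]
t2rib scene [[0.514, 0.263], [0.503, 0.348]]
t2rib side [[0.506, 0.329], [0.511, 0.248]]
dish scene [[0.434, -0.082]]
dish side [[0.442, -0.08]]
red scene [[0.345, -0.098]]
red side [[0.349, -0.101]]
purple scene [[0.334, 0.065]]
purple side [[0.34, 0.061]]
oil scene [[0.542, -0.088]]
oil side [[0.538, -0.1]]
tall scene [[0.55, 0.089]]
tall side [[0.547, 0.076]]
jar scene [[0.635, -0.084]]
jar side [[0.637, -0.092]]
obj scene [[0.43, 0.082]]
obj side [[0.432, 0.074]]
box scene [[0.641, 0.06], [0.62, 0.124], [0.652, 0.124], [0.67, 0.07]]
box side [[0.614, 0.108], [0.656, 0.112], [0.655, 0.038], [0.619, 0.038]]
beaker scene [[0.756, 0.123]]
beaker side [[0.754, 0.115]]
pip scene [[0.766, -0.198], [0.773, 0.015]]
pip side [[0.763, -0.01], [0.757, -0.22]]
```

```bash
python3 -c "
import cv2
a=cv2.imread('pics/scene0.png')[140:345,225:445]; b=cv2.imread('pics/side0.png')[180:365,150:420]
a=cv2.resize(a,(440,410)); b=cv2.resize(b,(360,247)); b=cv2.copyMakeBorder(b,0,163,0,0,0)
cv2.imwrite('pics/crop0.png',cv2.hconcat([a,b]))"
```

```text
(no output)
```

View pics/crop0.png

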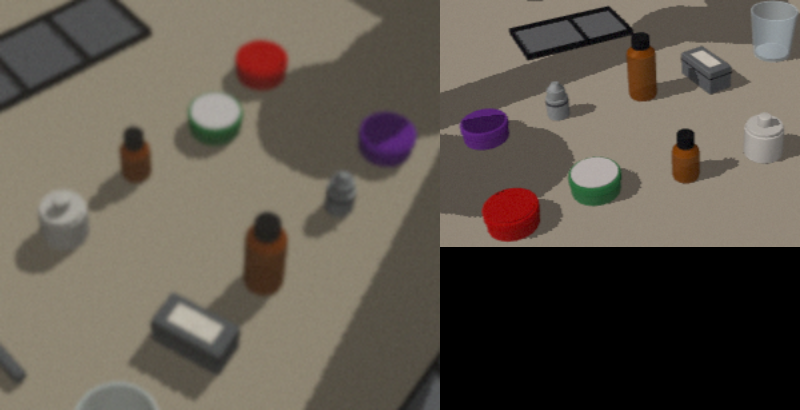

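The crop shows one dish with a green body and pale top; the red and purple ones are uniform decoys. The positions from both cameras agree to within about 10 mm. I'll set out now with one overhead wrist look.

```bash
python3 - <<'E'
from h import *
for z in (.35,.3,.25):
    try: bot.move_pose([.50,0,z],down(np.pi/2)); break
    except bot.PlanningError as e: print(z,e)
T=pose(); im=bot.camera("wrist"); np.save("T1.npy",T)
print(T.round(3).tolist(),bot.read_clock(),bot.read_joint_positions())
cv2.imwrite("pics/w1.png",im[:,:,::-1])
for t in "tray_three tray_two oil_bottle objective slide_box jar dish".split():
    print(t,[([int(v) for v in d['bbox']],round(d['confidence'],2)) for d in bot.search_frame("wrist",t)][:3])
E
```

```text
[[-1.0, -0.001, -0.0, 0.5], [-0.001, 1.0, 0.0, 0.001], [0.0, 0.0, -1.0, 0.35], [0.0, 0.0, 0.0, 1.0]] 2.85 [-1.46388223e-01  1.80127095e-01 -8.52363940e-02  1.30583269e+00
  2.11152776e-04 -1.47569450e-01]
tray_three [([10, 55, 100, 226], 0.61)]
tray_two [([525, 89, 101, 159], 0.57), ([187, 365, 136, 24], 0.43)]
oil_bottle [([222, 196, 28, 34], 0.98)]
objective [([381, 102, 25, 24], 0.7)]
slide_box [([355, 269, 69, 44], 0.7)]
jar [([226, 266, 39, 49], 0.94)]
dish [([354, 2, 54, 49], 0.86), ([194, 1, 57, 56], 0.75), ([217, 97, 54, 49], 0.74)]
```

View pics/w1.png

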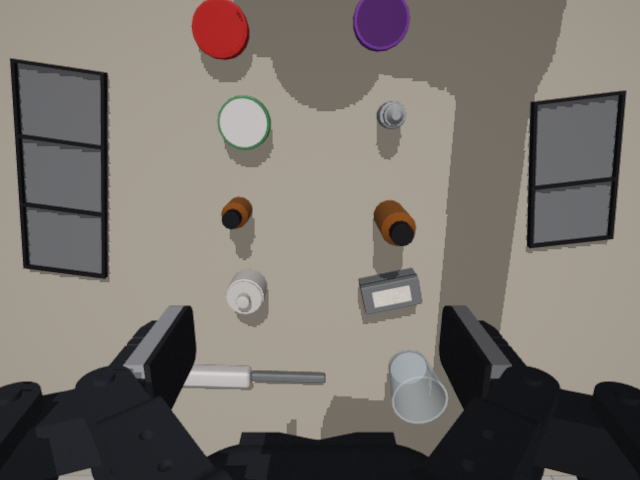

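The overhead picture shows the dish at (244,123), the oil cap at (233,219) and the jar knob at (243,303). The objective tip is at (395,114) and the box label at (391,296). The trays are at far left and far right, and the wide compartment is nearer the robot.

```bash
python3 - <<'E'
from h import *
T=np.load("T1.npy")
f=lambda p,z: on_plane("wrist",p,z,T)[:2]
for k,p,z in [("dish",(244,123),.025),("oil",(232,219),.058),("jar",(243,303),.052),("obj",(396,114),.048),("box",(391,296.5),.034),("tall",(401,233),.088)]: print(k,f(p,z).round(4))
for k,c in [("t3",[(13,60),(107,72),(106,277),(24,266)]),("t2",[(531,103),(625,93),(614,238),(528,246)]),("box",[(362,290),(419,280),(421,304),(366,314)])]:
    q=np.array([f(p,.034 if k=="box" else .009) for p in c]); r=cv2.minAreaRect(q.astype(np.float32))
    d=(q[2]+q[3]-q[0]-q[1]); w=(q[1]+q[2]-q[0]-q[3])
    print(k,q.mean(0).round(4),"sides",[np.linalg.norm(q[i]-q[i-1]).round(3) for i in range(4)],"angles",np.degrees(np.arctan2(d[1],d[0])).round(1),np.degrees(np.arctan2(w[1],w[0])).round(1))
E
```

```text
dish [ 0.4402 -0.0798]
oil [ 0.539  -0.0921]
jar [ 0.641  -0.0865]
obj [0.4307 0.0801]
box [0.6411 0.088 ]
tall [0.5458 0.0841]
t3 [ 0.5002 -0.2958] sides [np.float64(0.239), np.float64(0.1), np.float64(0.242), np.float64(0.1)] angles -8.6 82.4
t2 [0.4972 0.2971] sides [np.float64(0.168), np.float64(0.102), np.float64(0.168), np.float64(0.103)] angles 7.3 95.8
box [0.6419 0.0892] sides [np.float64(0.032), np.float64(0.068), np.float64(0.032), np.float64(0.067)] angles 9.4 101.2
```

```bash
cat >> h.py <<'E'
T3=(np.array([.500,-.294]),np.radians(-8.2)); T2=(np.array([.497,.298]),np.radians(6.3))
def slot(t,x):
    return t[0]+x*np.array([np.cos(t[1]),np.sin(t[1])])
def best(p,yaw):
    j0=np.array(bot.read_joint_positions()); c=[]
    for a in (yaw,yaw+np.pi):
        q=down(a); s=bot.solve_ik(p,q)
        if s is not None: c.append((np.abs(np.array(s)-j0).max(),q))
    return min(c,key=lambda t:t[0])[1]
HI=.18
def pick(xy,yaw,z,wid,op=1.0,force=35):
    bot.set_gripper(op); p=[*xy,HI]; bot.move_pose(p,best(p,yaw))
    bot.move_linear([*xy,z+.05],.2)
    if bot.move_linear([*xy,z],.08,until_force=8): print("CONTACT on approach",bot.read_position())
    bot.set_gripper(0.0,force)
    print("width mm",bot.read_gripper_width()*85,"expected",wid,"pad",bot.read_finger_force())
    zz=bot.read_position()[2]; bot.move_linear([*xy,HI],.15); print("held",bot.read_gripper_width()*85,"t",bot.read_clock()); return zz
def place(xy,yaw,z,wid):
    p=[*xy,HI]; bot.move_pose(p,best(p,yaw)); bot.move_linear([*xy,z+.025],.15)
    hit=bot.move_linear([*xy,z+.0015],.02,until_force=4)
    print("contact",hit,"dz",bot.read_position()[2]-z,bot.read_ft_force())
    bot.set_gripper(min(1,(wid+14)/85)); bot.move_linear([*xy,z+.08],.08); bot.move_linear([*xy,HI],.2); print("t",bot.read_clock())
def snap(name):
    T=pose(); im=bot.camera("wrist"); np.save(name+".npy",T); cv2.imwrite(f"pics/{name}.png",im[:,:,::-1])
E
python3 - <<'E'
from h import *
z=pick((.6405,.087),np.radians(10.5),.006,36)
snap("w2")
print(z)
E
```

```text
width mm 35.12020303166845 expected 36 pad 35.57313323020935
held 35.50216159191415 t 8.175
0.006477126977772581
```

View pics/w2.png

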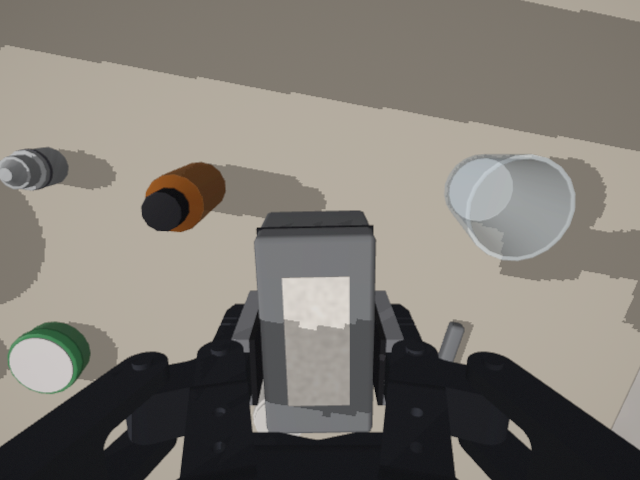

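The box is held squarely between the pads, at (315,335), and its width agrees. I'll place it, then do the oil bottle.

```bash
python3 - <<'E'
from h import *
y=T3[1]
place(slot(T3,0),y,.0065+.003,36)
snap("w3")
z=pick((.539,-.091),np.pi/2,.006,31)
print(z)
place(slot(T3,80e-3),y+np.pi/2,z+.003,31)
E
```

```text
contact False dz 0.0016532497493010768 [-0.89176255  0.60709903 -0.06393992]
t 14.1917
width mm 29.672777836875568 expected 31 pad 34.511205554008484
held 29.972960586875494 t 19.325
0.006430231423544017
contact False dz 0.0016658852939655591 [ 0.82202724  0.31963668 -0.03567074]
t 24.675
```

View pics/w3.png

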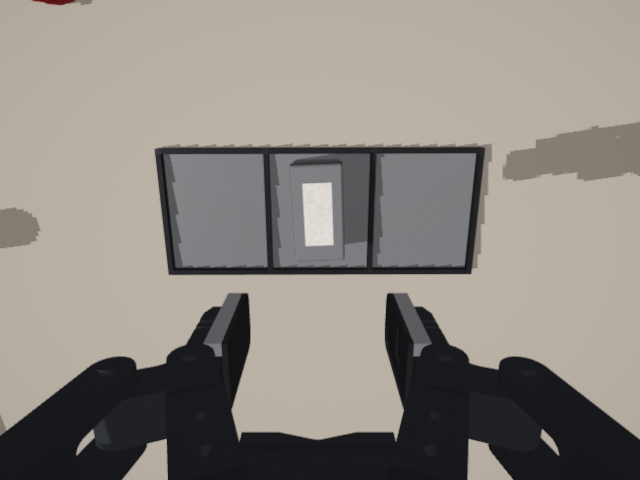

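The slide box sits flat in the middle compartment at (318,213). Both releases were about 1.5 mm above the floor, so from here on I'll lower until contact.

```bash
sed -i 's/z+.0015\],.02,until_force=4/z-.003],.015,until_force=3/' h.py; python3 - <<'E'
from h import *
snap("w4")
z=pick((.4315,.079),np.pi/2,.003,29)
print(z)
place(slot(T3,-80e-3),T3[1]+np.pi/2,z+.003,29)
snap("w5")
E
python3 -c "
import cv2
a=[cv2.resize(cv2.imread(f'pics/w{i}.png'),(400,300)) for i in (4,5)]
cv2.imwrite('pics/w45.png',cv2.hconcat(a))"
```

```text
width mm 27.878961979009055 expected 29 pad 34.22710597515106
held 27.680306094469962 t 30.1833
0.003358442599816977
contact True dz 2.3295280277567214e-05 [-0.12375599  0.80549959  5.56997616]
t 36.2417
```

View pics/w45.png

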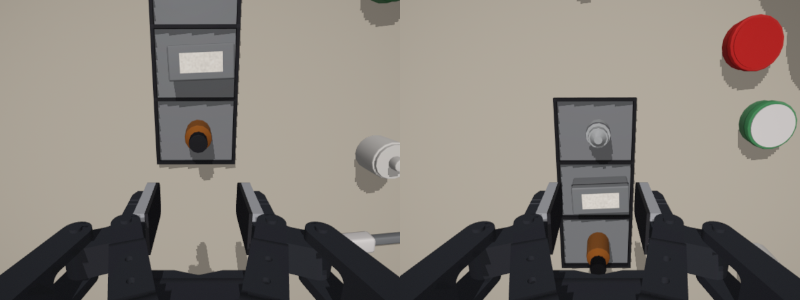

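Oil bottle, slide box and objective all stand upright in their compartments. Contact came at exactly the expected height. Next are the dish and the jar.

```bash
python3 - <<'E'
from h import *
z=pick((.439,-.080),np.pi/2,-.001,58)
print(z); snap("w6")
if bot.read_gripper_width()*85>50:
    place(slot(T2,-36e-3),T2[1]+np.pi*.75,z+.003,58)
    z=pick((.6395,-.087),np.pi/2,.006,46); print(z); snap("w7")
    if bot.read_gripper_width()*85>38:
        place(slot(T2,48e-3),T2[1]+np.pi/2,z+.003,46)
bot.move_pose([.42,.30,.30],best([.42,.30,.30],np.pi/2)); snap("w8"); 
E
python3 -c "
import cv2
a=[cv2.resize(cv2.imread(f'pics/w{i}.png'),(400,300)) for i in (6,8)]
cv2.imwrite('pics/w68.png',cv2.hconcat(a))"
```

```text
width mm 56.59306038284067 expected 58 pad 35.941627621650696
held 56.18078833716697 t 40.925
-0.00023417142876738448
contact True dz 5.130716839414889e-05 [0.27404863 0.03567067 4.15475727]
t 47.1167
width mm 44.65202027991258 expected 46 pad 35.89568853378296
held 44.86031849477015 t 52.2583
0.006758639999633276
contact True dz -3.41381789992698e-05 [-0.49156875 -0.79412956  4.83618222]
t 58.4667
```

View pics/w68.png

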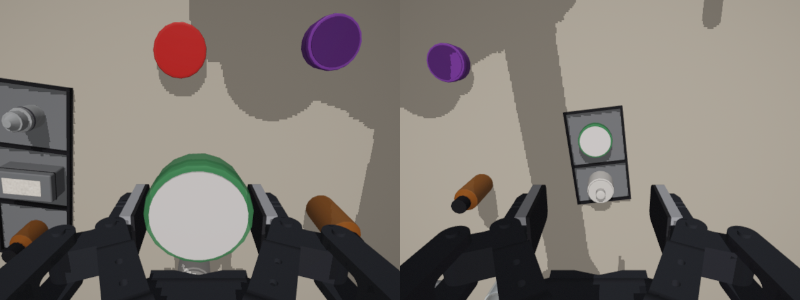

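The dish is in the wide compartment (595,140) and the jar in the narrow one (600,188). I'll take one last look with the fixed cameras before handing in.

```bash
python3 - <<'E'
from h import *
bot.move_pose([.40,0,.32],best([.40,0,.32],np.pi/2))
a=bot.camera("scene")[:,:,::-1]; b=bot.camera("side")[:,:,::-1]
cv2.imwrite("pics/fin.png",cv2.hconcat([a[100:400,150:550],b[170:480,140:540][:300]]))
print(bot.read_clock())
E
```

```text
60.5
```

View pics/fin.png

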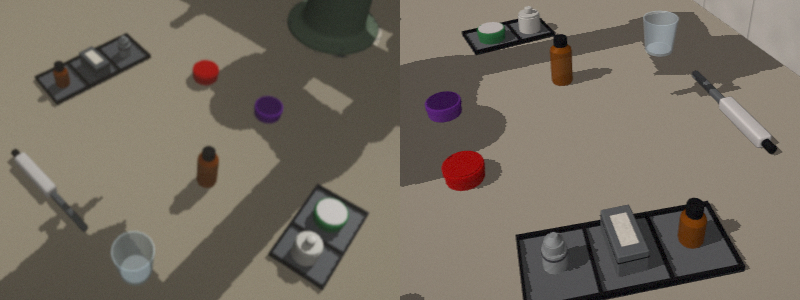

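Both kits are complete and upright. The tall bottle, beaker, pipette and decoy dishes stand where they were.

```bash
python3 -c "
from cell import bot
print(bot.close_job())"
```

```text
the job is handed in; nothing more can be done
None
```

Both kits are made up and the job was handed in at about 60 s; all five items stand upright in their compartments, though I released the slide box and oil bottle about 1.5 mm above the tray floor instead of at contact.

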